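# Scoop nuts into the jar and press its snap lid home

## Task

Take the steel scoop by its grip, scoop nuts from the loaf tin and tip at least three of them into the white jar (never touch the nuts with the fingers), then stand the scoop back on the worktop and let go of it. Then take the lid by its knob and press it straight down onto the jar until it clicks, and keep pressing firmly after the click so that the seal under it is squeezed: finish like that, still gripping the knob and holding the lid pressed down. Leave the mug, the food tin and the pepper mill where they stand, and keep the jar upright.

Things in the scene. Friction and masses are not known exactly. Their poses are not given: they have to be found in the camera images.
- tin: Dark steel loaf tin, fixed to the worktop. Inner floor 215 mm (its x) by 82 mm (its y), walls leaning 7 mm outward to a rim 48 mm high and 242 by 109 mm over all. Origin: centre of the underside; the inner floor is 2.5 mm above it. The five nuts start in the +x half; the -x half is empty.
- scoop: Loose steel scoop (160 g) on its flat underside: open-fronted trough 80 mm long (x), 75 wide (y; 70 inside), floor 1.6 mm thick with a thin front edge, sides 36 mm high at the back, running out to nothing at the open front, back wall 36. Origin: centre of the trough's underside; +x to the open front (edge at x = +40 mm, back wall at -41), z up. A black upright grip stands behind the back wall.
- scoop_grip (a point): Middle of the scoop's grip, at x = -64 mm, z = 102 mm in the scoop's frame (axes as the scoop's): a bar 16 mm thick across (scoop's y, the way to pinch it), 20 mm deep, 90 mm long, leaning 0.2 rad backward, reaching from 59 to 147 mm above the underside.
- jar: Loose white stoneware jar, 0.8 kg, standing upright: 96 mm across, 100 mm high, straight round bore of 80 mm, inner floor 6 mm above the underside. Round the 88 mm neck runs a bead 93 mm across, its middle 6 mm below the rim, over which the lid's tabs snap. Origin: centre of the underside, z up.
- jar_mid (a point): Point on the jar's axis, half-way up (50 mm above its underside); z up. The centre of a nut inside the jar is less than 57 mm from it.
- lid_knob (a point): Middle of the knob of the loose white snap lid (0.17 kg, 105 mm across), which starts on the worktop, knob up, z up. The knob is 30 mm across from 8 mm below to 12 mm above this point, narrower below; the lid's top face is 16 mm below this point, the lower edge of its skirt 38 mm below.
- lid_under (a point): Centre of the lid's lower edge, 38 mm below the knob's middle; z is its axis. A bevelled collar (75 mm) guides it into the bore. Pushed down, its 4 spring tabs meet the bead at 94 mm above the jar's underside; the push rises to about 15 N and drops as they snap under it (90 to 87 mm); then the seal meets the rim and is squeezed until a hard stop at 83 mm. Let go, it stays at 86 mm.
- lid_seal (a joint): How far the rubber seal ring under the lid is squeezed, m: 0 free, 0.0016 when the lid is snapped on but not pressed, 0.004 fully squeezed (about 10 N of steady push; beyond that the lid rests hard on the rim).
- mug: Bystander: spotted white mug, 82 mm across, 91 mm high; origin at the centre of its underside.
- food_tin: Bystander: small food tin, 76 mm across, 58 mm high; origin at the centre of its underside.
- pepper_mill: Bystander: dark wooden pepper mill, 58 mm across, 170 mm high; origin at the centre of its underside.
- nut0: Round brown nut, 21 mm across, 10 g; origin at its centre. It starts on the floor of the loaf tin, in the tin's +x half, and is smooth and rolls on slopes steeper than about 5 degrees.
- nut1: Round brown nut, 21 mm across, 10 g; origin at its centre. It starts on the floor of the loaf tin, in the tin's +x half, and is smooth and rolls on slopes steeper than about 5 degrees.
- nut2: Round brown nut, 21 mm across, 10 g; origin at its centre. It starts on the floor of the loaf tin, in the tin's +x half, and is smooth and rolls on slopes steeper than about 5 degrees.
- nut3: Round brown nut, 21 mm across, 10 g; origin at its centre. It starts on the floor of the loaf tin, in the tin's +x half, and is smooth and rolls on slopes steeper than about 5 degrees.
- nut4: Round brown nut, 21 mm across, 10 g; origin at its centre. It starts on the floor of the loaf tin, in the tin's +x half, and is smooth and rolls on slopes steeper than about 5 degrees.

How it is judged:
By the outcome, as a careful person would: the job done as asked, in the order asked, and still so for the second after the job is handed in, while the arm keeps its last pose, push and grip.
It also fails if it takes over 72 s, if anything falls off the work surface, if the arm or the gripper's body presses on something with over 40 N, if the wrist force passes 120 N, or if a joint passes its speed limit or range.

## Robot

A 6-joint arm with a two-finger parallel gripper is mounted at the origin on a cart in front of the work surface, level with it; the furniture and walls round the work are solid. World frame = base frame: x ahead of the robot, y to its left, z up, the work surface at z = 0. Lengths are in mm, angles in rad, forces in N, time in s.
With the tool pointing down it reaches from about 350 to 975 mm from the base axis. Payload 7.1 kg.
Tool frame: the origin (TCP) lies on the front face of the gripper's body, between the roots of the fingers; the fingertips stand 80 mm ahead of it and the grasp point (between the pads) lies 61 mm ahead of it (env.tips_ahead is the distance from the TCP to the fingertips, in mm); z points along the fingers, y is the direction in which the jaws open and shut (so a half turn about z gives the same grasp; the last joint's range is limited). The gripper opens to 88 mm and grips with 3 to 60 N. Pads are 20 mm wide; open, the fingers measure 115 mm over their backs; the gripper's body (75 mm by 178 mm) begins 61 mm behind the grasp point.
Start: joints at [1.322, 0.423, 1.63, -0, 1.089, -0.019], TCP at [142.333, 608.561, 302.675] pointing down, gripper open.
Joint ranges: [-3, 3], [-0.9, 2.11], [0.09, 2.58], [-1.31, 4.45], [0.11, 2.69], [-2.54, 2.54]. Speed limits (rad/s): [2.39, 2.39, 3.01, 3.14, 3.14, 3.14].

## Interface

Orientations are given as a unit quaternion [x, y, z, w].
In Python, from station import env, set_gripper, viewer, workorder gives the robot as it stands. Calls block until the motion is done:
- env.reach(position, orientation): joint-space move of the TCP to a pose.
- env.move_l(position, rot=None, rate=150, f_stop=None): straight line of the TCP; rot=None keeps the orientation; rate is the mean speed in mm/s. With f_stop (N) it stops when the force on the tool has changed by that much, and returns True; else False.
- env.move_joints(angles): joint-space move.
- set_gripper(opening): finger opening in mm; the grip force is fixed at half the most; returns when the fingers have stopped.
- env.hold(seconds).
- env.ik(position, orientation): joint angles nearest the present ones, or None.
- env.read_state(): the state.
- viewer.camera(name): name is "scene" or "top" or "wrist"; returns the picture (384x512x3 uint8, blue, green, red); there is no depth.
- viewer.camera_params(name): a dict with "fx", "fy", "cx", "cy" (pixels), "pose" (4x4, takes a point from camera to world coordinates); the wrist camera has in their place "tool_from_camera" (4x4, takes a point from camera to tool coordinates, whose origin is the TCP and whose axes are the flange's). Camera axes: x right, y up, looking along -z (the intrinsics and any distortion apply to the point x, -y, -z); pixel columns grow to the right and rows downward; lengths in mm; the calibration is good to about 2 mm. A picture is of the moment at which its call begins: read the wrist's pose just before it. camera_params takes no time and is no camera call.
A pose or a line that the arm cannot do raises env.IKError and nothing moves.
- workorder.sign_off(): hands the job in, once; it reports no verdict.
The state is a dict: "time_s": time; "qpos": joint angles; "dq": joint speeds; "tau": joint torques, N m; "tool_pos": TCP position; "orientation": TCP orientation; "force": force on the tool from outside, world axes, zero at the start; "wrist_torque": the same for the moment, N m; "width": finger opening in mm.
Only numpy, scipy, OpenCV 4.12 (cv2) and the standard library are available. Lean on these libraries where they do the work, as an engineer would, in place of code of your own. Each camera call takes 0.05 s, during which the arm holds its last target.

## Working session

There is one attempt and no reset: what is moved stays moved. The work goes in short steps, each a Python script; the robot and the scene stay as the last script left them, time stands still between calls to the robot, and variables do not carry over. Pictures are saved under pics/ and viewed, and the job is handed in when it is done.

```bash
ls -la; mkdir -p pics; python3 - <<'E'
from station import env,set_gripper,viewer,workorder
import cv2,numpy as np
np.set_printoptions(precision=4,suppress=True)
s=env.read_state();print({k:np.round(v,3) for k,v in s.items()}, env.tips_ahead)
for n in("scene","top","wrist"):
    cv2.imwrite(f"pics/{n}0.png",viewer.camera(n)); p=viewer.camera_params(n);print(n,p)
E
```

```text
total 12
drwxr-xr-x  3 agent agent 4096 Dec  7 02:26 .
drwxr-xr-x 23 root  root  4096 Dec  7 02:26 ..
drwxr-xr-x  2 agent agent 4096 Dec  7 02:26 pics
{'time_s': np.float64(0.0), 'qpos': array([ 1.322,  0.424,  1.631,  0.   ,  1.089, -0.019]), 'dq': array([ 0.001, -0.001,  0.001, -0.002, -0.001, -0.001]), 'tau': array([ -0.002, -54.462, -27.367,   0.064,   0.023,  -0.   ]), 'tool_pos': array([142.253, 608.156, 301.908]), 'orientation': array([ 0.115,  0.993, -0.001, -0.   ]), 'force': array([-0.17 , -0.586, -0.043]), 'wrist_torque': array([-0.004,  0.024,  0.033]), 'width': np.float64(87.698)} 80.0
scene {'fx': 402.5797657704387, 'fy': 402.5797657704387, 'cx': 248.91587910842716, 'cy': 184.58301172420252, 'pose': array([[   0.819 ,    0.3739,   -0.4352,   54.0581],
       [  -0.5735,    0.5075,   -0.6431, -767.5859],
       [  -0.0196,    0.7763,    0.6301,  835.875 ],
       [   0.    ,    0.    ,    0.    ,    1.    ]])}
top {'fx': 462.4525138031351, 'fy': 462.4525138031351, 'cx': 258.38210847941787, 'cy': 190.28201551854298, 'pose': array([[   0.0221,    0.9882,   -0.1515,  358.4245],
       [  -0.9997,    0.0239,    0.0103,    8.4955],
       [   0.0138,    0.1512,    0.9884, 1396.691 ],
       [   0.    ,    0.    ,    0.    ,    1.    ]])}
wrist {'fx': 267.46583574924404, 'fy': 267.46583574924404, 'cx': 253.91048536704187, 'cy': 194.92693433382374, 'tool_from_camera': array([[  0.0006,   0.9548,   0.2971,  81.5591],
       [  1.    ,  -0.0008,   0.0005,   0.2077],
       [  0.0008,   0.2971,  -0.9548, -81.5969],
       [  0.    ,   0.    ,   0.    ,   1.    ]])}
```

View pics/scene0.png

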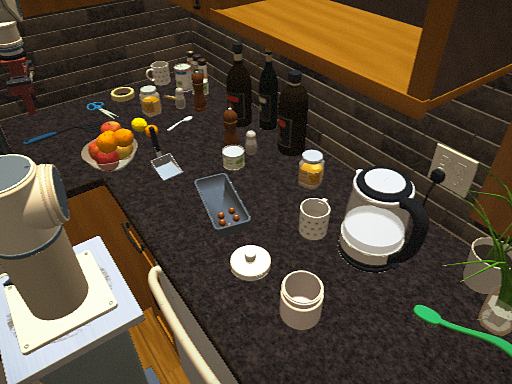

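View pics/top0.png

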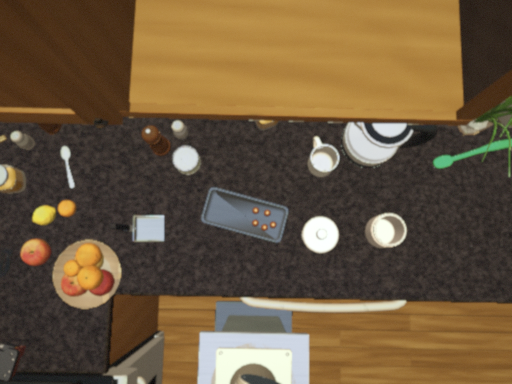

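View pics/wrist0.png

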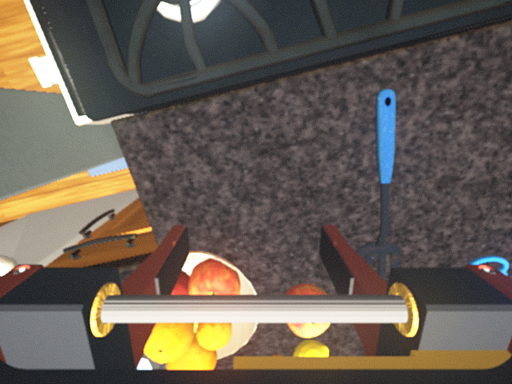

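```bash
cat > h.py <<'E'
import cv2,numpy as np
np.set_printoptions(precision=2,suppress=True)
PARAMS={}
def pix2ray(p,T,uv):
    d=np.array([(uv[0]-p['cx'])/p['fx'],-(uv[1]-p['cy'])/p['fy'],-1.0])
    return T[:3,3],T[:3,:3]@d
def onplane(p,T,uv,z):
    o,d=pix2ray(p,T,uv); return o+d*(z-o[2])/d[2]
def proj(p,T,P):
    c=T[:3,:3].T@(np.asarray(P,float)-T[:3,3]); return np.array([p['cx']+p['fx']*c[0]/-c[2],p['cy']-p['fy']*c[1]/-c[2]])
def grid(img,x0,y0,x1,y1,f,name,step=10):
    c=cv2.resize(img[y0:y1,x0:x1],None,fx=f,fy=f,interpolation=cv2.INTER_CUBIC)
    for x in range(-(-x0//step)*step,x1,step):
        X=int((x-x0)*f); cv2.line(c,(X,0),(X,6),(0,255,255),1); cv2.putText(c,str(x),(X+1,16),0,.35,(0,255,255),1)
    for y in range(-(-y0//step)*step,y1,step):
        Y=int((y-y0)*f); cv2.line(c,(0,Y),(6,Y),(0,255,255),1); cv2.putText(c,str(y),(8,Y+4),0,.35,(0,255,255),1)
    cv2.imwrite(name,c)
E
python3 - <<'E'
from h import *
a=cv2.imread('pics/top0.png')
grid(a,105,175,305,260,4,'pics/t_a.png')
grid(a,280,125,430,260,4,'pics/t_b.png')
s=cv2.imread('pics/scene0.png')
grid(s,140,120,260,240,5,'pics/s_a.png')
grid(s,210,190,340,335,4,'pics/s_b.png')
E
```

```text
(no output)
```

View pics/t_a.png

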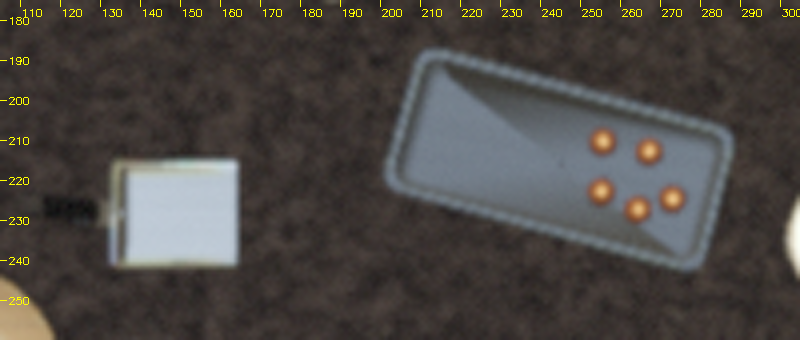

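View pics/t_b.png

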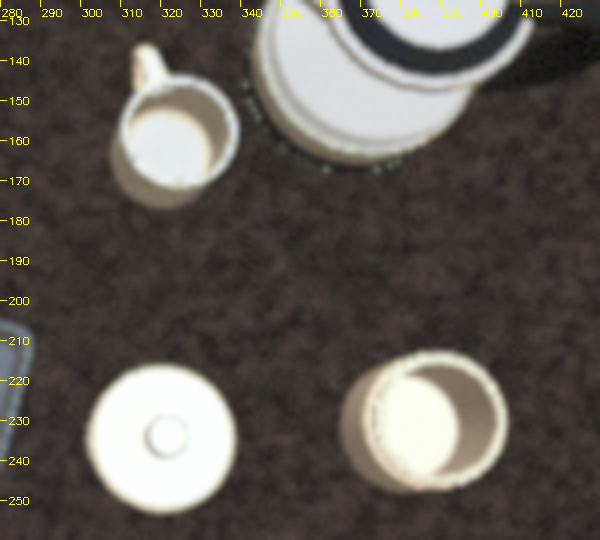

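View pics/s_a.png

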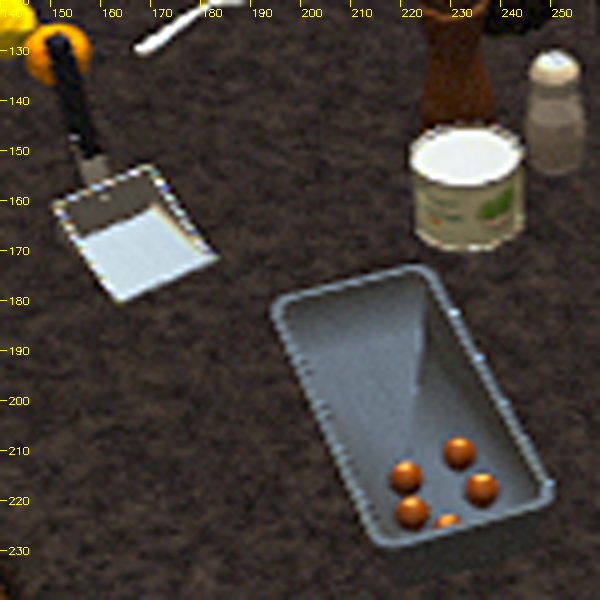

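View pics/s_b.png

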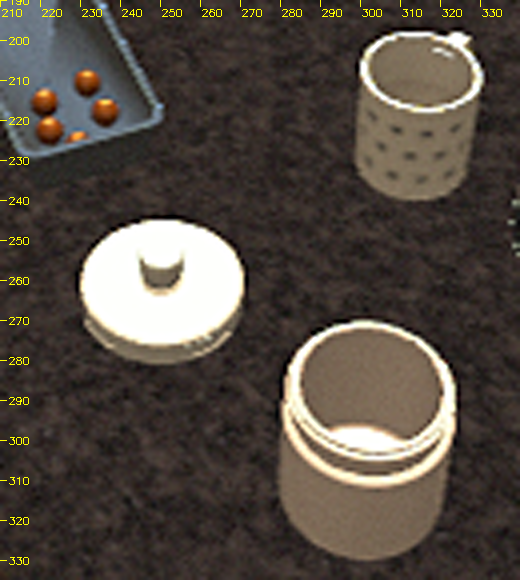

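```bash
cat > m.py <<'E'
from h import *
from station import viewer
T=viewer.camera_params('top');S=viewer.camera_params('scene')
t=lambda X,Y,z:onplane(T,T['pose'],(105+X/4,175+Y/4),z)
tb=lambda X,Y,z:onplane(T,T['pose'],(280+X/4,125+Y/4),z)
sa=lambda X,Y,z:onplane(S,S['pose'],(140+X/5,120+Y/5),z)
sb=lambda X,Y,z:onplane(S,S['pose'],(210+X/4,190+Y/4),z)
if __name__=='__main__':
    m=[t(401,117,48),t(716,202,48),t(578,88,48),t(540,228,48)]
    print('tin L R T B',*m); d=m[1]-m[0]; print('len',np.linalg.norm(d),'yaw',np.arctan2(d[1],d[0]),'w',np.linalg.norm(m[2]-m[3]),'c',(m[0]+m[1])/2,(m[2]+m[3])/2)
    e=t(712,124,48)-t(445,52,48);print('top edge dir',np.arctan2(e[1],e[0]));e=t(680,268,48)-t(400,188,48);print('bot',np.arctan2(e[1],e[0]))
    print('tin scene L R mids',sa(350,283,48),sa(465,518,48),'near',sa(330,425,48),'far',sa(487,375,48))
    for X,Y in [(603,142),(649,151),(601,191),(638,209),(673,199)]: print('nut',t(X,Y,13))
    print('nut scene',*[sa(*q,13) for q in [(405,477),(459,452),(481,489),(411,513)]])
    print('scoop front',t(238,160,1),t(238,265,1),'back top',t(110,160,36),t(110,266,36),'grip top',t(45,208,147),'grip bot',t(98,209,70))
    print('scoop scene front',sa(217,258,1),sa(120,302,1),'back top',sa(153,167,36),sa(55,206,36),'grip top',sa(55,37,147))
    print('lid c',tb(161.5,438,20),'knobtop',tb(167,436,50),'scene knobtop',sb(161,252,50), 'face',sb(162,285,22))
    print('jar rim',tb(437,420,100),'diam',np.linalg.norm(tb(363,420,100)-tb(508,420,100)),'scene',sb(369,388,100))
    print('mug rim',tb(180,131,91),'scene',sb(421,72,91))
    print('food',onplane(T,T['pose'],(187,160),58),'mill',onplane(T,T['pose'],(150,131),170))
E
python3 m.py
```

```text
tin L R T B [519.89 149.33  48.  ] [462.92 -82.59  48.  ] [544.45  20.17  48.  ] [441.05  45.22  48.  ]
len 238.80528462377535 yaw -1.8116539669766865 w 106.38735762843287 c [491.4   33.37  48.  ] [492.75  32.69  48.  ]
top edge dir -1.8125446242247403
bot -1.8253299142983608
tin scene L R mids [521.34 143.43  48.  ] [464.  -78.1  48. ] near [442.38  33.4   48.  ] far [541.74  16.33  48.  ]
nut [508.77   0.66  13.  ]
nut [502.79 -34.05  13.  ]
nut [471.88   1.31  13.  ]
nut [459.05 -26.66  13.  ]
nut [467.13 -52.71  13.  ]
nut scene [472.32   2.49  13.  ] [510.19   1.82  13.  ] [503.13 -32.75  13.  ] [459.04 -25.44  13.  ]
scoop front [489.92 275.8    1.  ] [411.12 271.64   1.  ] back top [484.42 362.95  36.  ] [406.97 358.06  36.  ] grip top [440.77 375.53 147.  ] grip bot [446.01 360.41  70.  ]
scoop scene front [489.59 276.62   1.  ] [413.93 271.88   1.  ] back top [484.75 354.13  36.  ] [409.34 351.83  36.  ] grip top [440.74 375.46 147.  ]
lid c [ 440.83 -193.08   20.  ] knobtop [ 440.58 -192.7    50.  ] scene knobtop [ 440.12 -195.33   50.  ] face [ 438.21 -198.32   22.  ]
jar rim [ 453.09 -375.28  100.  ] diam 102.30392716499063 scene [ 451.68 -379.34  100.  ]
mug rim [ 658.35 -195.7    91.  ] scene [ 656.13 -197.71   91.  ]
food [648.86 207.24  58.  ] mill [702.81 294.99 170.  ]
```

```bash
cat > ov.py <<'E'
from h import *
from station import viewer
T=viewer.camera_params('top');S=viewer.camera_params('scene')
def tf(x,y,yaw):
    c,s=np.cos(yaw),np.sin(yaw); return lambda p:np.array([x+c*p[0]-s*p[1],y+s*p[0]+c*p[1],p[2]])
def circ(r,z,n=40): return [(r*np.cos(a),r*np.sin(a),z) for a in np.linspace(0,2*np.pi,n)]
def rect(a,b,z): return [(a,b,z),(-a,b,z),(-a,-b,z),(a,-b,z),(a,b,z)]
sc=[rect(40,37.5,0),[(40,37.5,0),(-41,37.5,36),(-41,-37.5,36),(40,-37.5,0)],[(-55,8,59),(-73,8,147),(-73,-8,147),(-55,-8,59)]]
objs=lambda so,ti,lid,jar:[(tf(*so),sc,(0,0,255)),(tf(*ti),[rect(121,54.5,48),rect(107.5,41,2.5)],(0,255,0)),(tf(*lid,0),[circ(52.5,22),circ(52.5,0),circ(15,50)],(255,0,255)),(tf(*jar,0),[circ(44,100),circ(48,0),circ(40,100),circ(48,85)],(255,255,0))]
def draw(img,P,O,f,x0,y0,x1,y1,name):
    c=cv2.resize(img[y0:y1,x0:x1],None,fx=f,fy=f,interpolation=cv2.INTER_CUBIC)
    for tr,ls,col in O:
        for l in ls:
            q=np.array([(proj(P,P['pose'],tr(p))-[x0,y0]+.5)*f for p in l],int)
            cv2.polylines(c,[q],False,col,1)
    cv2.imwrite(name,c)
if __name__=='__main__':
    O=objs((449,314,-1.515),(492,33,-1.816),(440.5,-194),(452.5,-376))
    a=cv2.imread('pics/top0.png');s=cv2.imread('pics/scene0.png')
    draw(a,T,O,4,105,175,305,260,'pics/o1.png');draw(a,T,O,4,290,190,430,260,'pics/o2.png')
    draw(s,S,O,4,140,110,330,240,'pics/o3.png');draw(s,S,O,4,210,230,340,335,'pics/o4.png')
E
python3 ov.py
```

```text
(no output)
```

View pics/o1.png

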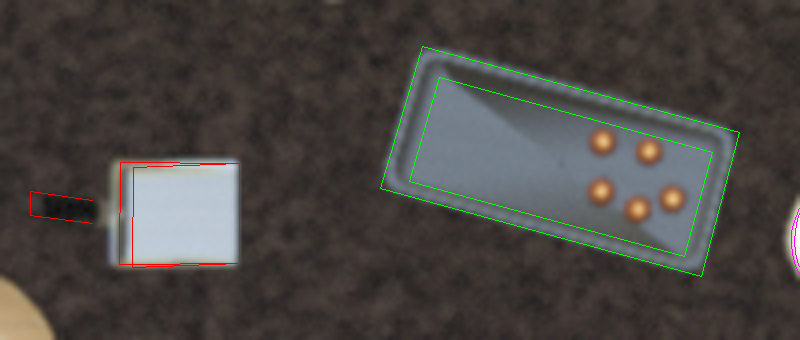

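View pics/o2.png

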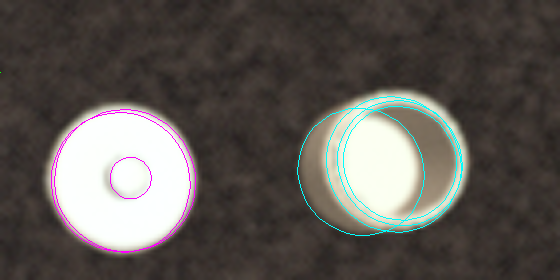

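View pics/o3.png

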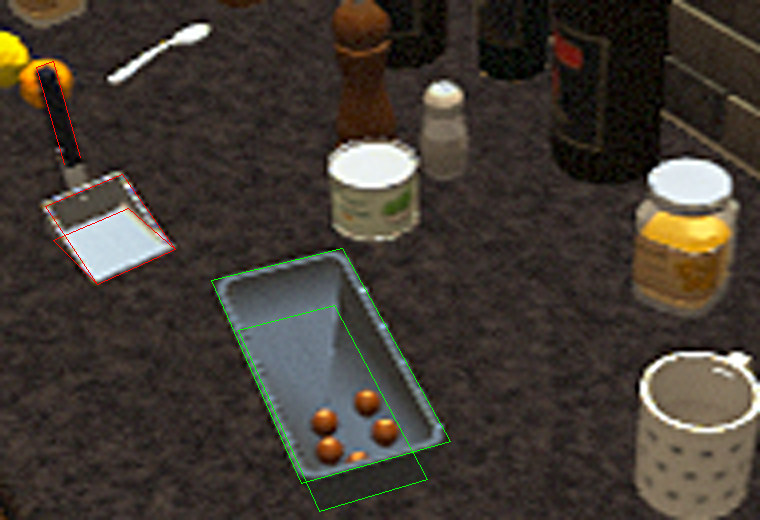

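View pics/o4.png

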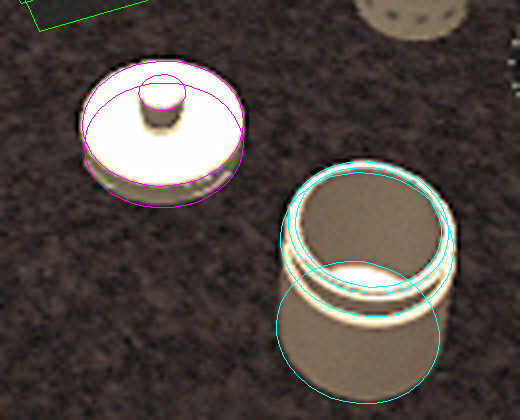

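```bash
cat > k.py <<'E'
from h import *
from scipy.spatial.transform import Rotation as R
from station import env,set_gripper,viewer,workorder
G=np.array([-64,0,102.])
def scoopR(yaw,pitch): # pitch>0: front down
    return R.from_euler('z',yaw)*R.from_euler('y',pitch)
def tool(origin,yaw,pitch=0,s=-1,lean=0.2,up=0.0,slip=0.0):
    """TCP pose holding scoop with scoop frame at origin. slip: pitch of scoop relative to nominal in hand"""
    Rs=scoopR(yaw,pitch)
    z=np.array([np.sin(lean),0,-np.cos(lean)]);y=np.array([0,s,0.]);x=np.cross(y,z)
    Rt=Rs*R.from_matrix(np.c_[x,y,z])
    g=np.asarray(origin,float)+Rs.apply(G)-up*Rt.as_matrix()[:,2]
    return g-61*Rt.as_matrix()[:,2],Rt.as_quat()
def st(): 
    s=env.read_state(); return round(float(s['time_s']),2),np.array(s['tool_pos']),np.array(s['force']),round(float(s['width']),1),np.array(s['qpos'])
E
python3 - <<'E'
from k import *
tin=np.array([492,33.]);ty=-1.816;ux=np.array([np.cos(ty),np.sin(ty)])
jar=np.array([452.5,-377])
K={'grasp':((449,314,0),-1.54,0),'above':((449,314,120),-1.54,0),'tin':((*(tin-62*ux),2.5),ty,0),'tinend':((*(tin+65*ux),2.5),ty,0),'tilt':((*(tin+60*ux),60),ty,-.35),
'jar':((452,-310,140),-1.57,-.3),'dump':((452,-320,140),-1.57,.8),'dump2':((452,-320,140),-1.57,1.1)}
for s in(-1,1):
  for lean in(0,.2):
    for k,v in K.items():
        p,q=tool(*v,s=s,lean=lean); print(s,lean,k,p,env.ik(p,q))
E
```

```text
-1 0 grasp [447.03 377.97 163.  ] [ 0.68  0.56  1.8  -0.    0.78 -2.49]
-1 0 above [447.03 377.97 283.  ] [ 0.68  0.39  1.74 -0.    1.02 -2.49]
-1 0 tin [522.59 155.23 165.5 ] None
-1 0 tinend [491.76  32.03 165.5 ] None
-1 0 tilt [505.6   87.34 191.17] [ 0.28  0.49  1.88 -0.36  0.99 -2.38]
-1 0 jar [ 451.91 -200.69  276.81] None
-1 0 dump [ 452.06 -392.34  299.47] [-0.91  0.63  1.45  0.46  1.72  2.14]
-1 0 dump2 [ 452.09 -436.24  270.97] [-0.97  0.82  1.3   0.58  1.97  2.12]
-1 0.2 grasp [446.66 390.08 161.78] [ 0.76  0.61  1.71 -0.18  0.96 -2.3 ]
-1 0.2 above [446.66 390.08 281.78] [ 0.76  0.45  1.65 -0.16  1.18 -2.34]
-1 0.2 tin [525.53 166.99 164.28] [ 0.35  0.55  1.82 -0.21  0.89 -2.4 ]
-1 0.2 tinend [494.7   43.79 164.28] None
-1 0.2 tilt [508.26  97.98 185.87] [ 0.36  0.57  1.82 -0.49  1.14 -2.24]
-1 0.2 jar [ 451.9  -189.47  272.06] None
-1 0.2 dump [ 452.05 -383.02  307.32] [-0.87  0.55  1.52  0.37  1.56  2.18]
-1 0.2 dump2 [ 452.09 -429.66  281.22] [-0.95  0.73  1.36  0.49  1.82  2.12]
1 0 grasp [447.03 377.97 163.  ] [ 0.68  0.56  1.8  -0.    0.78  0.65]
1 0 above [447.03 
[... 370 characters left out ...]
 [-0.91  0.63  1.45  0.46  1.72 -1.  ]
1 0 dump2 [ 452.09 -436.24  270.97] [-0.97  0.82  1.3   0.58  1.97 -1.02]
1 0.2 grasp [446.66 390.08 161.78] [ 0.76  0.61  1.71 -0.18  0.96  0.84]
1 0.2 above [446.66 390.08 281.78] [ 0.76  0.45  1.65 -0.16  1.18  0.8 ]
1 0.2 tin [525.53 166.99 164.28] [ 0.35  0.55  1.82 -0.21  0.89  0.74]
1 0.2 tinend [494.7   43.79 164.28] [ 0.15  0.48  1.96 -0.26  0.79  0.59]
1 0.2 tilt [508.26  97.98 185.87] [ 0.36  0.57  1.82 -0.49  1.14  0.9 ]
1 0.2 jar [ 451.9  -189.47  272.06] [-0.2   0.27  2.03 -0.67  0.85  0.26]
1 0.2 dump [ 452.05 -383.02  307.32] [-0.87  0.55  1.52  0.37  1.56 -0.96]
1 0.2 dump2 [ 452.09 -429.66  281.22] [-0.95  0.73  1.36  0.49  1.82 -1.02]
```

```bash
python3 - <<'E'
from k import *
p,q=tool((447,314,110),-1.54,0,s=1); env.reach(p,q); print(st())
s=env.read_state()
im=viewer.camera('wrist');cv2.imwrite('pics/w1.png',im);cv2.imwrite('pics/t1.png',viewer.camera('top'))
np.save('w1.npy',np.r_[s['tool_pos'],s['orientation']])
grid(im,100,120,400,384,2.5,'pics/w1g.png',20)
E
```

```text
(1.57, array([444.22, 390.7 , 271.88]), array([-0.49, -0.4 , -0.49]), 87.7, array([ 0.76,  0.46,  1.66, -0.16,  1.16,  0.8 ]))
```

View pics/w1.png

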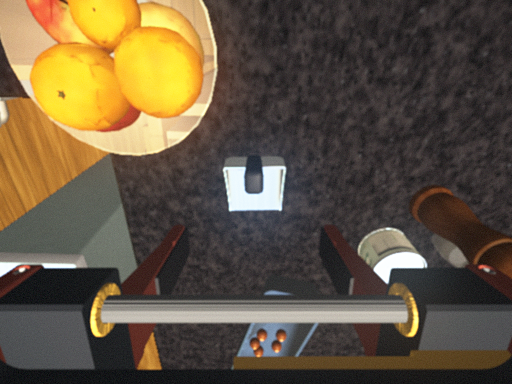

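View pics/t1.png

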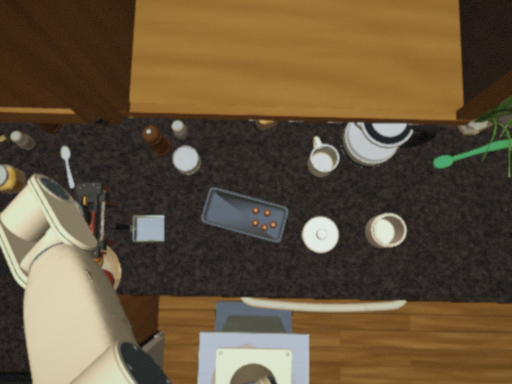

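```bash
cat > ow.py <<'E'
from k import *
from ov import objs,tf,circ
def wristcam(v):
    W=viewer.camera_params('wrist'); M=np.eye(4); M[:3,:3]=R.from_quat(v[3:]).as_matrix(); M[:3,3]=v[:3]
    W=dict(W); W['pose']=M@W['tool_from_camera']; return W
if __name__=='__main__':
    from ov import draw
    W=wristcam(np.load('w1.npy'));print(W['pose'])
    O=objs((447,314,-1.54),(492,33,-1.816),(440.5,-194),(452.5,-376))
    O[0]=(tf(447,314,-1.54),O[0][1],(0,0,255))
    draw(cv2.imread('pics/w1.png'),W,O,4,190,130,340,270,'pics/ow1.png')
    for n,uv,z in [('front L',(228.5,211),1),('front R',(281.5,209),1)]: print(n,onplane(W,W['pose'],uv,z))
E
python3 ow.py
```

```text
[[  1.    -0.03  -0.02 441.65]
 [  0.03   0.88   0.48 487.44]
 [ -0.    -0.48   0.88 335.58]
 [  0.     0.     0.     1.  ]]
front L [410.88 275.45   1.  ]
front R [488.77 281.52   1.  ]
```

View pics/ow1.png

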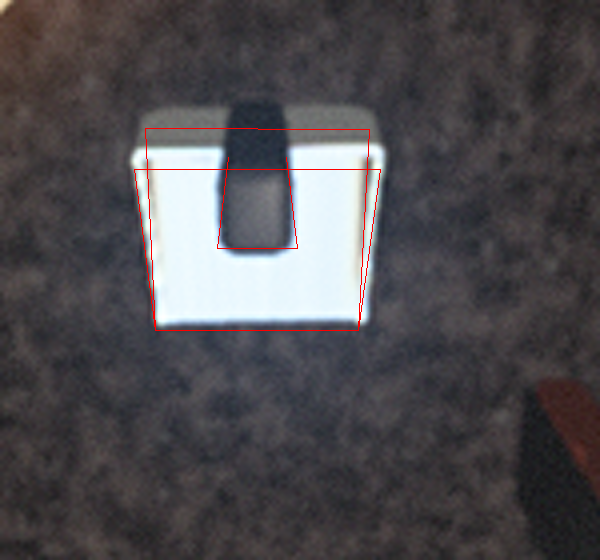

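```bash
python3 - <<'E'
from k import *
p,q=tool((449,316,110),-1.515,0,s=1); env.move_l(p,q,rate=200)
p,q=tool((449,316,0),-1.515,0,s=1); print(env.move_l(p,rate=150,f_stop=8)); print(st())
set_gripper(10); print(st())
p[2]+=70; env.move_l(p,rate=150); env.hold(.2);print(st())
for n in('wrist','top','scene'): cv2.imwrite(f'pics/{n}2.png',viewer.camera(n))
s=env.read_state();np.save('w2.npy',np.r_[s['tool_pos'],s['orientation']])
E
python3 - <<'E'
from h import *
cv2.imwrite('pics/c2.png',cv2.resize(cv2.imread('pics/scene2.png')[90:240,120:280],None,fx=4,fy=4,interpolation=2))
E
```

```text
False
(2.81, array([445.18, 392.37, 162.47]), array([ 0.72, -0.97, -0.34]), 87.7, array([ 0.76,  0.61,  1.72, -0.19,  0.96,  0.82]))
(3.91, array([444.65, 391.95, 161.61]), array([-1.34,  0.38, -1.28]), 16.0, array([ 0.76,  0.61,  1.72, -0.19,  0.96,  0.82]))
(4.72, array([444.33, 391.57, 230.56]), array([-0.47,  0.05, -1.45]), 16.1, array([ 0.76,  0.51,  1.69, -0.17,  1.08,  0.8 ]))
```

View pics/wrist2.png

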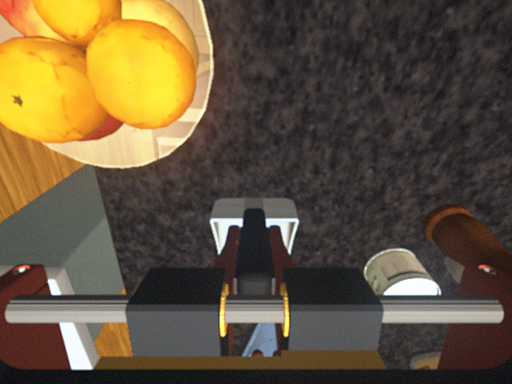

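View pics/c2.png

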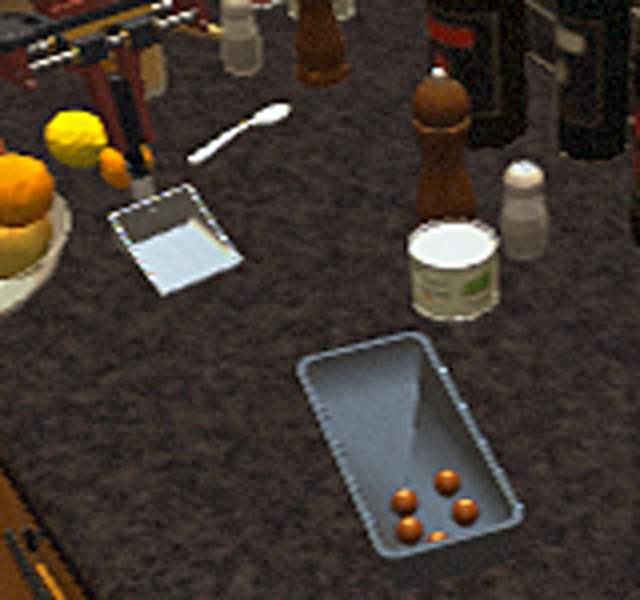

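```bash
cat > inhand.py <<'E'
from k import *
from ow import wristcam
from ov import sc,T,S,draw
z=np.array([np.sin(.2),0,-np.cos(.2)]);y=np.array([0,1,0.]);x=np.cross(y,z);RT=np.c_[x,y,z]
def scoop_T(v,dp=0,doff=(0,0,0)):
    """world scoop pose from TCP state v, scoop pitched dp about grasp in hand and shifted doff (scoop frame)"""
    Rt=R.from_quat(v[3:]).as_matrix(); Rs=Rt@RT.T@R.from_euler('y',dp).as_matrix()
    o=v[:3]+61*Rt[:,2]-Rs@(G-np.array(doff)); return Rs,o
def show(n,suffix,v,dp=0,doff=(0,0,0)):
    Rs,o=scoop_T(v,dp,doff); O=[(lambda p:Rs@np.array(p)+o,sc,(0,0,255))]
    print('euler zyx',R.from_matrix(Rs).as_euler('ZYX'),'o',o)
    bx={'scene':(120,90,280,240),'top':(80,170,240,270)}[n]
    draw(cv2.imread(f'pics/{n}{suffix}.png'),{'scene':S,'top':T}[n],O,4,*bx,f'pics/in_{n}{suffix}.png')
if __name__=='__main__':
    v=np.load('w2.npy'); show('scene',2,v);show('top',2,v)
E
python3 inhand.py
```

```text
euler zyx [-1.51 -0.   -0.  ] o [448.67 315.69  69.32]
euler zyx [-1.51 -0.   -0.  ] o [448.67 315.69  69.32]
```

View pics/in_scene2.png

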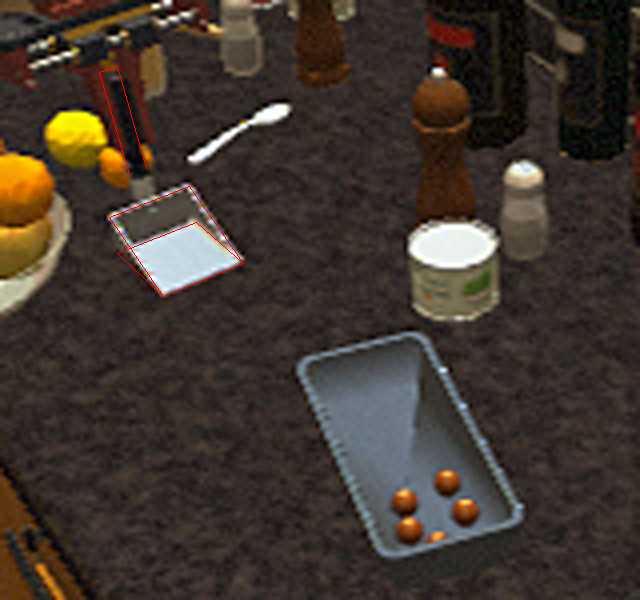

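View pics/in_top2.png

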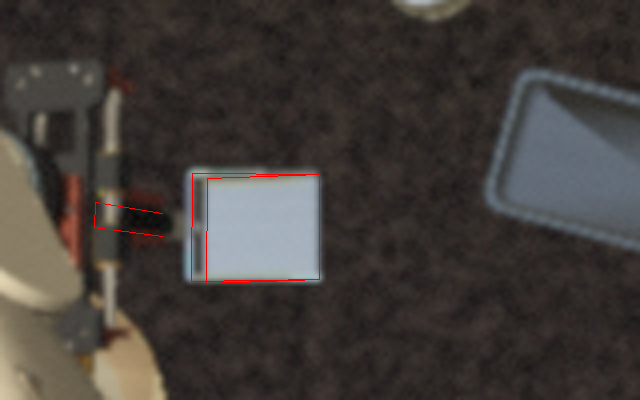

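```bash
cat >> k.py <<'E'
tin=np.array([492.2,33.]);ty=-1.818;ux=np.array([np.cos(ty),np.sin(ty)]);uy=np.array([-ux[1],ux[0]])
def tinp(x,z,y=0,pitch=0): 
    o=tin+x*ux+y*uy; return tool((*o,z),ty,pitch,s=1)
def snap(suffix,names=('scene','top')):
    s=env.read_state();np.save(f'w{suffix}.npy',np.r_[s['tool_pos'],s['orientation']])
    for n in names: cv2.imwrite(f'pics/{n}{suffix}.png',viewer.camera(n))
E
python3 - <<'E'
from k import *
p,q=tinp(-52,80,0,.03); env.move_l(p,q,rate=250); print(st())
p,q=tinp(-52,20,0,.03); print(env.move_l(p,q,rate=120,f_stop=8)); env.hold(.2); print(st(),p)
snap(3)
E
python3 - <<'E'
from inhand import *
import inhand
from ov import objs
v=np.load('w3.npy')
Rs,o=scoop_T(v);O=[(lambda p:Rs@np.array(p)+o,sc,(0,0,255)),objs((0,0,0),(492.2,33,-1.818),(0,0),(0,0))[1]]
print(o)
draw(cv2.imread('pics/top3.png'),T,O,5,180,175,300,260,'pics/in_t3.png')
draw(cv2.imread('pics/scene3.png'),S,O,4,170,130,290,250,'pics/in_s3.png')
E
```

```text
(6.03, array([522.1 , 153.12, 243.93]), array([-0.03,  0.02, -1.69]), 15.5, array([ 0.32,  0.42,  1.81, -0.17,  1.01,  0.67]))
False
(6.88, array([522.83, 152.69, 184.84]), array([ 0.47,  0.11, -1.68]), 16.0, array([ 0.32,  0.5 ,  1.84, -0.18,  0.9 ,  0.69])) [522.35 152.49 183.99]
[505.66  83.7   20.78]
```

View pics/in_t3.png

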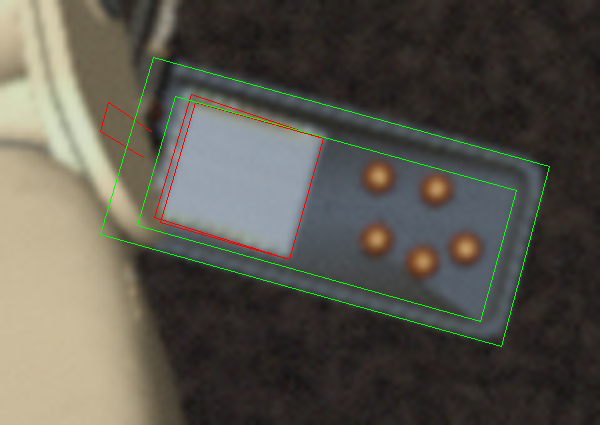

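View pics/in_s3.png

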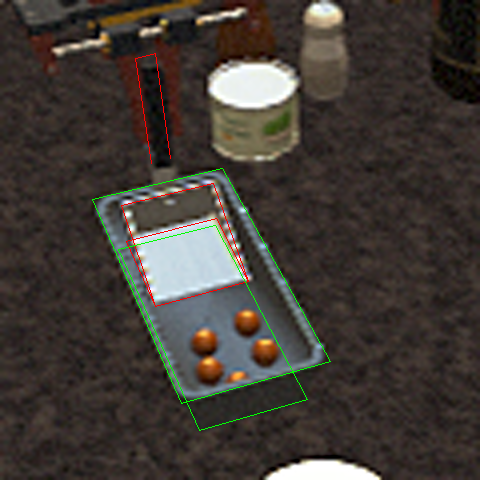

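```bash
python3 - <<'E'
from k import *
p,q=tinp(-52,1,0,.03); print(env.move_l(p,q,rate=40,f_stop=4)); print(st(),p)
env.hold(.2); s=env.read_state(); print(s['force'],s['wrist_torque'])
snap(4)
E
python3 - <<'E'
from inhand import *
Rs,o=scoop_T(np.load('w4.npy'));print(o, Rs@np.array([40,0,0])+o, R.from_matrix(Rs).as_euler('ZYX'))
E
```

```text
True
(7.42, array([522.31, 152.72, 166.58]), array([0.36, 0.88, 0.12]), 16.4, array([ 0.32,  0.53,  1.85, -0.19,  0.86,  0.7 ])) [522.35 152.49 164.99]
[ 0.52 -0.15 -1.38] [0.07 0.   0.01]
[504.25  83.29   2.57] [494.46  44.53   1.38] [-1.82  0.03 -0.  ]
```

```bash
python3 - <<'E'
from k import *
p0,q=tinp(-52,0,0,.03)
for x,r in((30,90),(66,45)):
    p,q=tinp(x,0,0,.03); p[2]=166.2
    print(x,env.move_l(p,q,rate=r,f_stop=14)); print(st()[:4],p)
snap(5)
E
python3 - <<'E'
from inhand import *
from ov import objs
Rs,o=scoop_T(np.load('w5.npy'));print(o, 'front tin x',(Rs@np.array([40,0,0])+o-np.r_[tin,0])[:2]@ux)
O=[(lambda p:Rs@np.array(p)+o,sc,(0,0,255)),objs((0,0,0),(492.2,33,-1.818),(0,0),(0,0))[1]]
draw(cv2.imread('pics/top5.png'),T,O,5,180,175,300,260,'pics/in_t5.png')
draw(cv2.imread('pics/scene5.png'),S,[],5,170,130,290,240,'pics/in_s5.png')
E
```

```text
30 False
(8.78, array([502.23,  72.67, 166.24]), array([-0.06, -2.75,  2.78]), 15.7) [502.29  72.98 166.2 ]
66 False
(9.73, array([494.46,  38.8 , 166.61]), array([2.13, 4.52, 5.25]), 15.7) [493.48  38.07 166.2 ]
[477.44 -30.13   2.52] front tin x 104.80764791696573
```

View pics/in_t5.png

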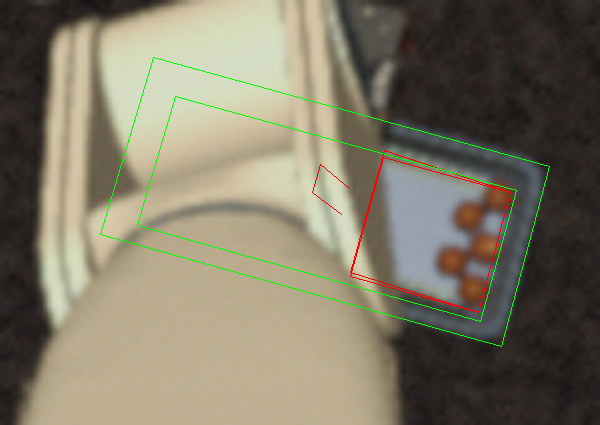

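View pics/in_s5.png

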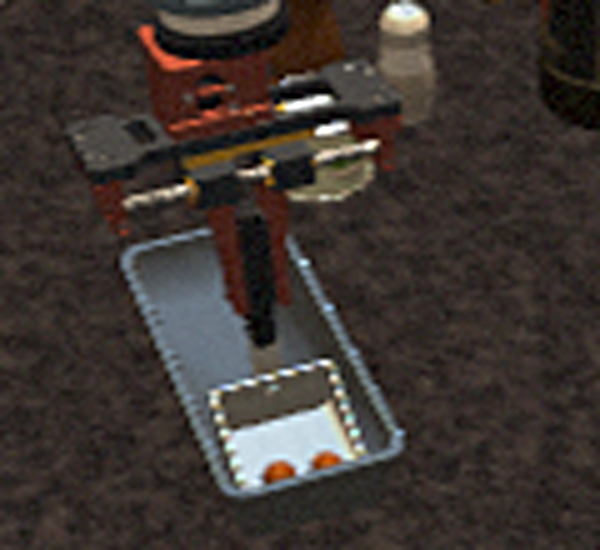

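```bash
python3 - <<'E'
from k import *
for th in(.04,.1,.17,.24,.32):
    x=24.5+41*np.cos(th); z=4+41*np.sin(th)
    p,q=tinp(x,z,0,-th); env.move_l(p,q,rate=70)
env.hold(.2);print(st()[:4]);snap(6)
E
python3 - <<'E'
from inhand import *
draw(cv2.imread('pics/top6.png'),T,[],5,180,175,300,260,'pics/in_t6.png')
draw(cv2.imread('pics/scene6.png'),S,[],5,170,130,290,240,'pics/in_s6.png')
E
```

```text
(11.62, array([506.68,  90.38, 146.84]), array([ 0.07, -0.02, -2.  ]), 16.1)
```

View pics/in_t6.png

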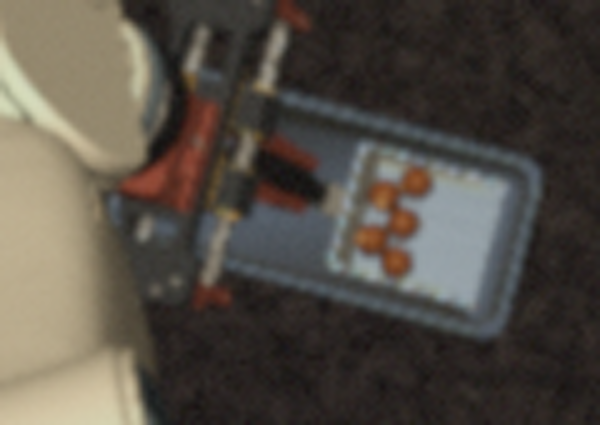

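View pics/in_s6.png

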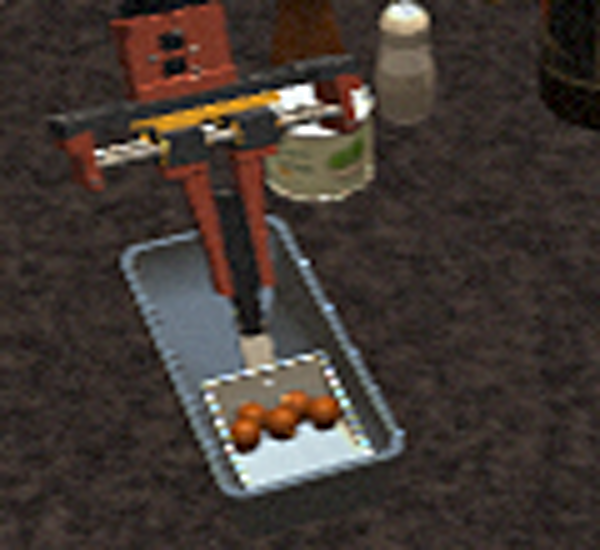

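```bash
cat >> k.py <<'E'
jar=np.array([452.3,-377.]);jy=-1.57;jd=np.array([np.cos(jy),np.sin(jy)])
def lip(d,z,pitch): # lip at distance d along pour dir from jar centre, height z
    o=np.r_[jar+d*jd,z]-scoopR(jy,pitch).apply([40,0,0]); return tool(o,jy,pitch,s=1)
E
python3 - <<'E'
from k import *
print([env.ik(*lip(-18,z,a)) is not None for z,a in((150,-.3),(115,-.1),(107,.3),(107,.8),(107,1.0))])
p=np.array(env.read_state()['tool_pos']);p[2]+=150;env.move_l(p,rate=200)
p,q=lip(-60,175,-.32);env.move_l(p,q,rate=250)
p,q=lip(-18,150,-.25);env.move_l(p,q,rate=150);env.hold(.2);print(st()[:4]);snap(7)
E
python3 - <<'E'
from inhand import *
from ov import objs
Rs,o=scoop_T(np.load('w7.npy'));print(o,Rs@np.array([40,0,0])+o)
O=[(lambda p:Rs@np.array(p)+o,sc,(0,0,255)),objs((0,0,0),(492.2,33,-1.818),(0,0),(452.3,-377))[3]]
draw(cv2.imread('pics/top7.png'),T,O,4,310,170,440,270,'pics/in_t7.png')
draw(cv2.imread('pics/scene7.png'),S,O,4,210,180,370,330,'pics/in_s7.png')
E
```

```text
[True, True, True, True, True]
(14.48, array([ 452.4 , -205.54,  278.12]), array([-0.05,  0.29, -2.04]), 16.0)
[ 452.66 -319.34  140.22] [ 452.74 -358.1   150.12]
```

View pics/in_t7.png

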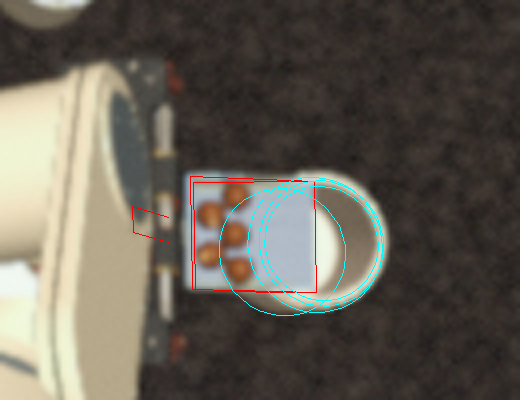

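View pics/in_s7.png

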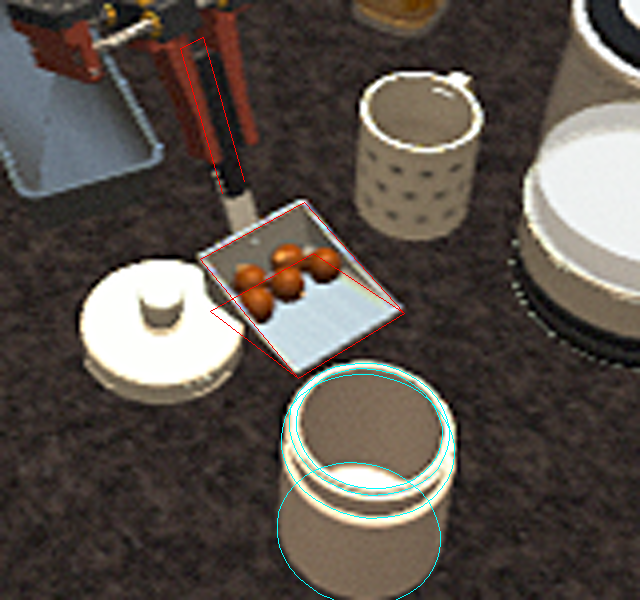

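```bash
python3 - <<'E'
from k import *
p,q=lip(-18,116,-.1);env.move_l(p,q,rate=150)
for a,z in((.05,112),(.2,110),(.35,109),(.5,109),(.65,109),(.8,110)):
    p,q=lip(-18,z,a);env.move_l(p,q,rate=100)
env.hold(.3);print(st()[:4]);snap(8)
E
python3 - <<'E'
from inhand import *
draw(cv2.imread('pics/top8.png'),T,[],4,310,170,440,270,'pics/in_t8.png')
draw(cv2.imread('pics/scene8.png'),S,[],4,210,180,370,330,'pics/in_s8.png')
E
```

```text
(17.89, array([ 452.46, -393.44,  306.49]), array([ 0.11,  0.08, -1.21]), 15.6)
```

View pics/in_t8.png

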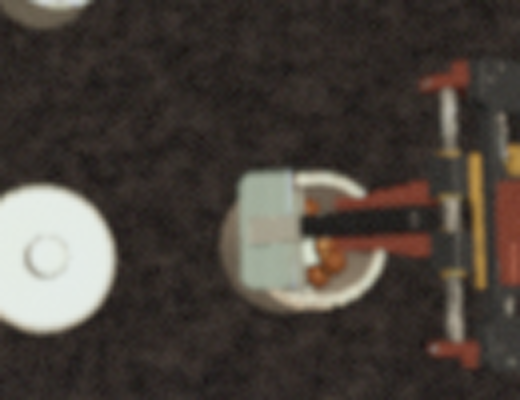

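View pics/in_s8.png

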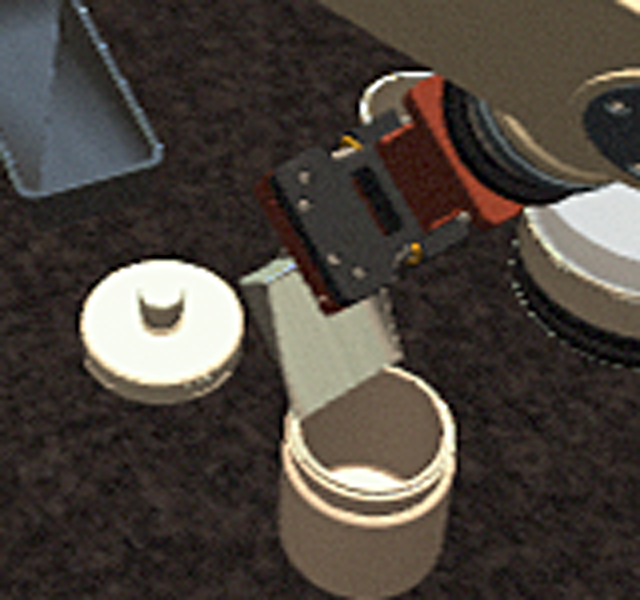

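```bash
python3 - <<'E'
from k import *
p,q=lip(-30,150,.5);env.move_l(p,q,rate=150)
p,q=lip(-50,160,0);env.move_l(p,q,rate=200);env.hold(.1);print(st()[:4]);snap(9)
E
python3 - <<'E'
from inhand import *
Rs,o=scoop_T(np.load('w9.npy'))
O=[(lambda p:Rs@np.array(p)+o,sc,(0,0,255))]
draw(cv2.imread('pics/top9.png'),T,O,4,310,170,440,270,'pics/in_t9.png')
draw(cv2.imread('pics/scene9.png'),S,O,4,210,180,370,330,'pics/in_s9.png')
E
```

```text
(19.57, array([ 452.49, -212.25,  321.72]), array([-0.13, -0.86, -1.11]), 15.9)
```

View pics/in_t9.png

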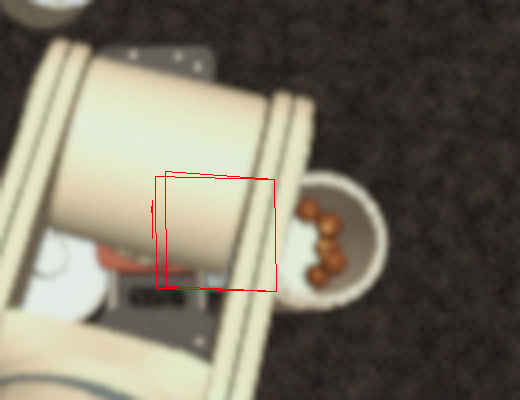

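View pics/in_s9.png

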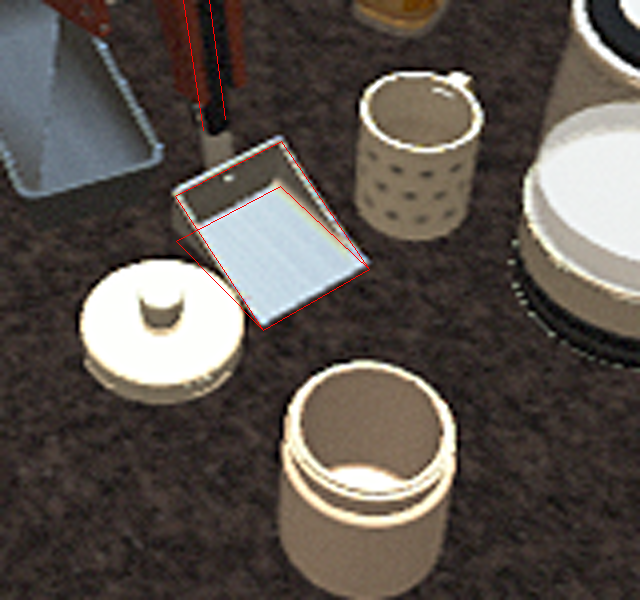

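```bash
python3 - <<'E'
from k import *
p,q=tool((449,316,140),-1.515,0,s=1);env.move_l(p,q,rate=350)
p,q=tool((449,316,15),-1.515,0,s=1);env.move_l(p,q,rate=180);env.hold(.1)
p,q=tool((449,316,-3),-1.515,0,s=1);print(env.move_l(p,q,rate=30,f_stop=4));print(st()[:4],p)
set_gripper(60);env.hold(.1);print(st()[:4])
z=R.from_quat(q).as_matrix()[:,2]
p=np.array(env.read_state()['tool_pos'])-110*z;env.move_l(p,rate=200);print(st()[:4])
snap(10,('scene','top','wrist'))
E
python3 - <<'E'
from inhand import *
draw(cv2.imread('pics/scene10.png'),S,[],4,110,80,300,230,'pics/in_s10.png')
E
```

```text
True
(23.02, array([444.65, 392.03, 161.06]), array([-0.11, -0.23,  5.05]), 16.3) [444.76 392.   158.78]
(23.95, array([444.35, 391.72, 160.77]), array([ 0.21,  0.28, -0.5 ]), 59.9)
(24.65, array([442.67, 413.01, 267.78]), array([-0.43,  0.14, -0.78]), 60.0)
```

View pics/in_s10.png

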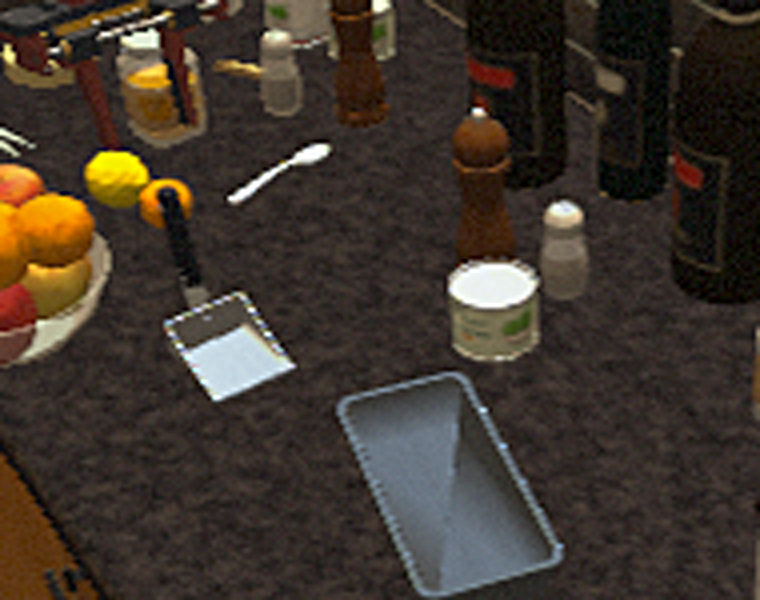

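View pics/top10.png

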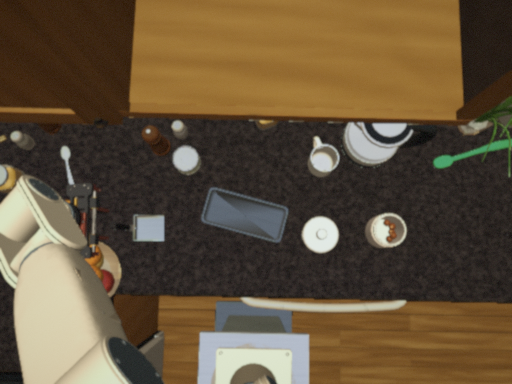

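```bash
python3 - <<'E'
from k import *
q=[0,1,0,0]
print(env.ik([440.5,-194,106],q),env.ik([452,-377,185],q))
env.reach([440.5,-250,300],q);set_gripper(60);env.hold(.1);print(st())
snap(11,('wrist',))
im=cv2.imread('pics/wrist11.png');grid(im,80,100,420,280,2.3,'pics/w11g.png',20)
from ow import wristcam
from ov import objs,draw
W=wristcam(np.load('w11.npy'));O=objs((0,0,0),(0,0,0),(440.5,-194),(452.3,-377))[2:]
draw(im,W,O,2.3,80,60,420,310,'pics/ow11.png')
E
```

```text
[-0.44  0.56  2.04 -0.    0.54 -2.01] [-0.72  0.53  1.79 -0.    0.83 -2.29]
(27.58, array([ 440.65, -249.79,  299.98]), array([-1.27,  0.46,  0.25]), 59.7, array([-0.54,  0.25,  1.89, -0.  ,  1.  , -2.11]))
```

View pics/ow11.png

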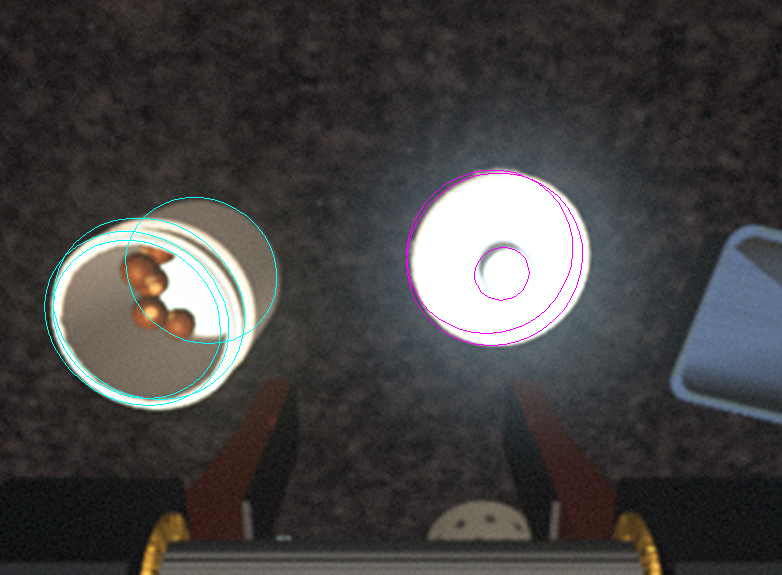

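```bash
python3 - <<'E'
from k import *
q=[0,1,0,0]
env.move_l([452.3,-377,290],q,rate=250);env.hold(.2);snap('12',('wrist',))
env.move_l([440.5,-194,240],q,rate=250);env.hold(.2);snap('13',('wrist',));print(st()[:2])
for n in('12','13'): grid(cv2.imread(f'pics/wrist{n}.png'),160,80,350,240,4,f'pics/w{n}g.png',10)
print(np.load('w12.npy'),np.load('w13.npy'))
E
```

```text
(29.7, array([ 440.7 , -194.94,  240.2 ]))
[ 452.32 -375.61  290.22   -0.      1.      0.     -0.  ] [ 440.81 -195.08  240.32    0.      1.     -0.      0.  ]
```

View pics/w12g.png

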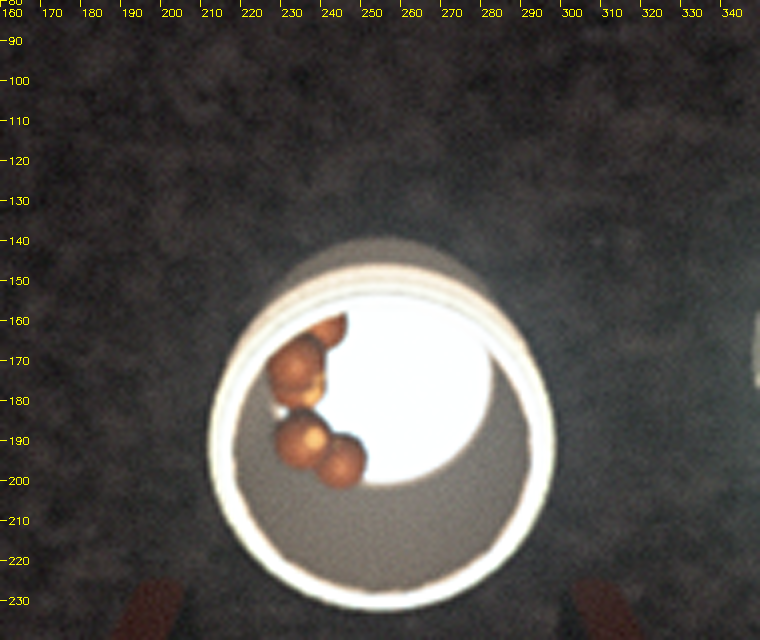

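View pics/w13g.png

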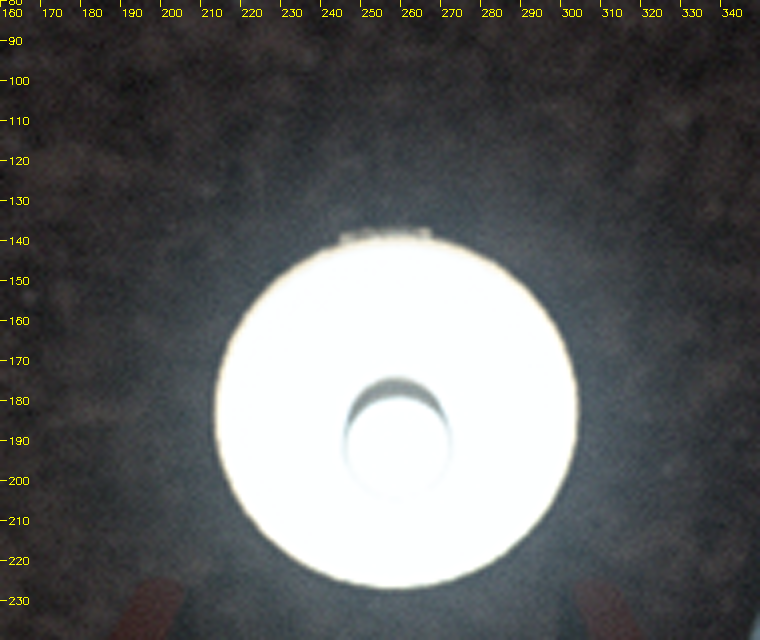

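```bash
python3 - <<'E'
from ow import *
Wj=wristcam(np.load('w12.npy'));Wl=wristcam(np.load('w13.npy'))
f=lambda X,Y:(160+X/4,80+Y/4)
print('jar',onplane(Wj,Wj['pose'],f(381.5,442.5),100))
for X,Y in((381.5,293),(381.5,592),(232,442),(531,442)):print(onplane(Wj,Wj['pose'],f(X,Y),100))
print('knob',onplane(Wl,Wl['pose'],f(398,449),50),'face',onplane(Wl,Wl['pose'],f(396,411.5),22))
print(onplane(Wl,Wl['pose'],f(398,397),50))
print(onplane(Wl,Wl['pose'],f(396,235),22),onplane(Wl,Wl['pose'],f(396,588),20))
E
```

```text
jar [ 450.53 -374.05  100.  ]
[ 411.   -374.19  100.  ]
[ 493.64 -373.89  100.  ]
[ 450.48 -413.62  100.  ]
[ 450.31 -334.48  100.  ]
knob [ 441.04 -189.28   50.  ] face [ 438.13 -189.35   22.  ]
[ 426.85 -189.36   50.  ]
[ 387.9 -189.6   22. ] [ 494.64 -189.04   20.  ]
```

```bash
python3 - <<'E'
from k import *
q=[0,1,0,0]
env.move_l([441,-192,104],q,rate=150,f_stop=8);print(st()[:4])
set_gripper(20);env.hold(.1);print(st()[:4])
env.move_l([441,-192,240],rate=200)
env.move_l([452.4,-376,225],rate=200);env.hold(.3);print(st()[:4]);snap(14)
from ov import circ,tf,draw,T,S,objs
s=env.read_state();p=np.array(s['tool_pos']);zk=p[2]-66 # knob mid
lid=(lambda a:np.array([a[0]+p[0],a[1]+p[1],a[2]+zk]),[circ(52.5,-16),circ(52.5,-38)],(255,0,255))
O=[lid,objs((0,0,0),(0,0,0),(0,0),(452.3,-376))[3]]
draw(cv2.imread('pics/top14.png'),T,O,5,330,170,440,270,'pics/in_t14.png')
draw(cv2.imread('pics/scene14.png'),S,O,4,220,180,370,330,'pics/in_s14.png')
E
```

```text
(30.63, array([ 440.02, -191.61,  102.55]), array([-1.1 ,  0.54,  5.78]), 59.8)
(31.32, array([ 440.17, -191.37,  102.54]), array([1.08, 2.47, 8.16]), 29.3)
(33.53, array([ 452.56, -375.43,  225.25]), array([ 0.08,  0.  , -2.  ]), 29.2)
```

View pics/in_t14.png

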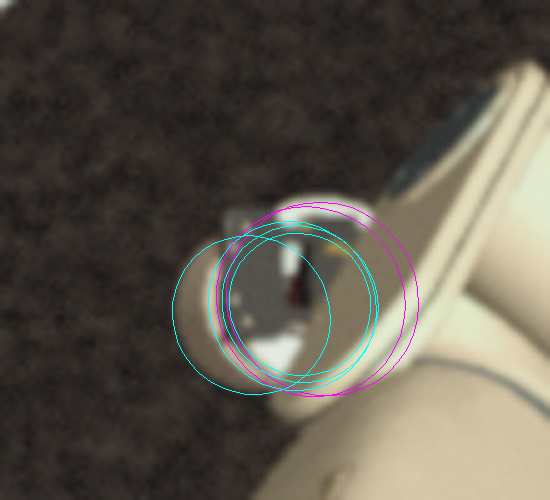

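View pics/in_s14.png

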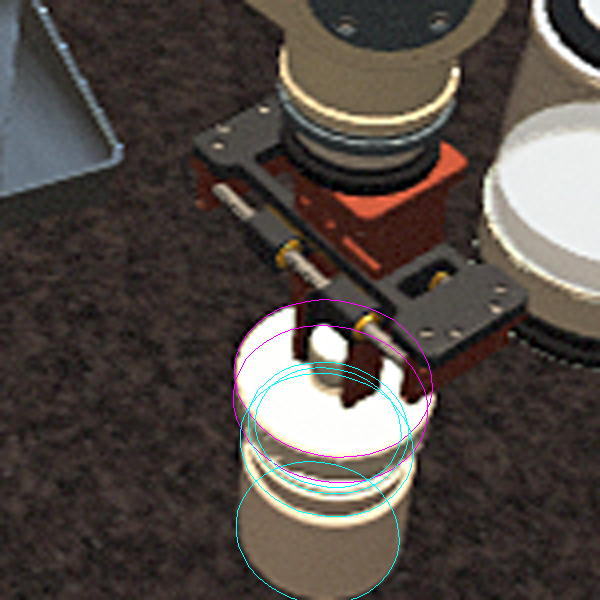

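```bash
python3 - <<'E'
from k import *
print(env.move_l([452.5,-376,206],rate=60,f_stop=5));env.hold(.2);print(st()[:4]);snap(15)
a=cv2.imread('pics/scene15.png');cv2.imwrite('pics/s15.png',cv2.resize(a[230:335,260:345],None,fx=7,fy=7,interpolation=2)[:600])
a=cv2.imread('pics/top15.png');cv2.imwrite('pics/t15.png',cv2.resize(a[190:270,340:440],None,fx=7,fy=7,interpolation=2))
E
```

```text
False
(34.3, array([ 452.63, -376.11,  206.2 ]), array([-0.31,  0.33, -1.93]), 29.6)
```

View pics/s15.png

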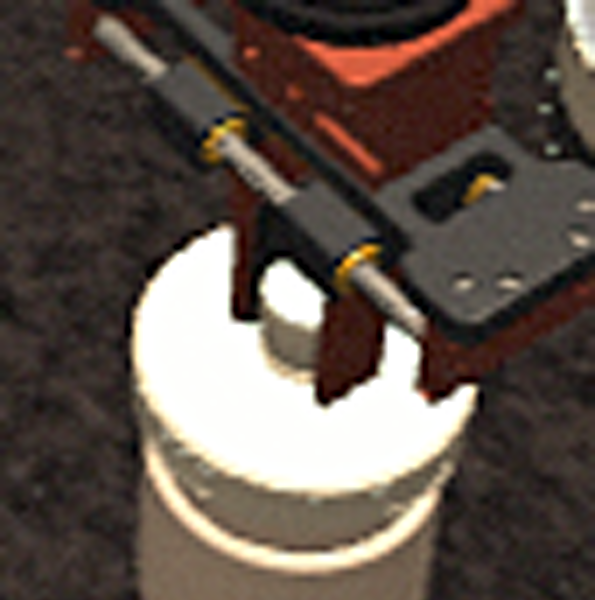

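View pics/t15.png

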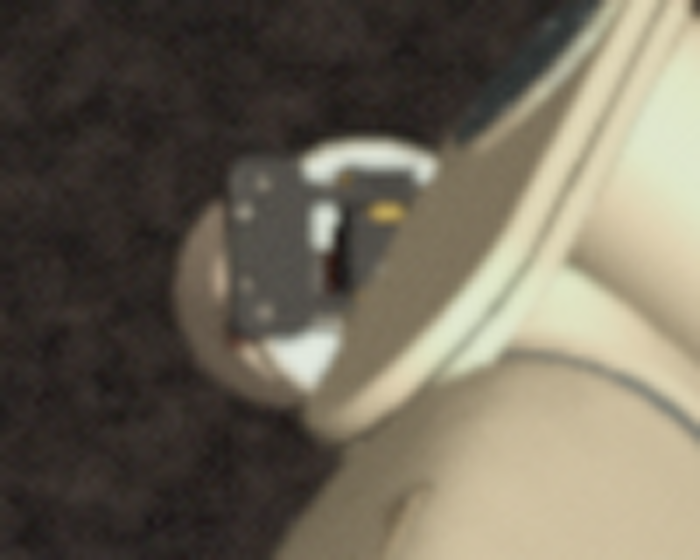

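```bash
python3 - <<'E'
from ov import *
S_=S
for xy in ((452.5,-376),(452.5,-378),(454.5,-376)):
  for r,z in((52.5,126),(52.5,104),(48,85),(48,40)):
    u=np.array([proj(S,S['pose'],(xy[0]+r*np.cos(a),xy[1]+r*np.sin(a),z)) for a in np.linspace(0,6.28,200)])
    print(xy,r,z,(u[:,0].min()-260)*7+3,(u[:,0].max()-260)*7+3, 'bottom',(u[:,1].max()-230)*7+3)
E
```

```text
(452.5, -376) 52.5 126 129.0945572680164 470.8646026891117 bottom 486.04237376545905
(452.5, -376) 52.5 104 127.28685603022984 463.6501801849227 bottom 529.824710032844
(452.5, -376) 48 85 139.8664532532788 443.2048578444484 bottom 553.640234446231
(452.5, -376) 48 40 135.9995914344426 429.9557065388543 bottom 636.6279612174189
(452.5, -378) 52.5 126 133.0890911436511 475.41467895775116 bottom 490.7272290289753
(452.5, -378) 52.5 104 131.2164560182067 468.1178851802394 bottom 534.4993440094429
(452.5, -378) 48 85 143.76306492311716 447.580122819331 bottom 558.2664086016879
(452.5, -378) 48 40 139.77186482634454 434.1774827316474 bottom 641.2266230476348
(454.5, -376) 52.5 126 134.15659981323154 475.6429037091476 bottom 482.6738746607411
(454.5, -376) 52.5 104 132.27188518621307 468.36038828108315 bottom 526.4663538234354
(454.5, -376) 48 85 144.7748548733906 447.8688129581485 bottom 550.318086780065
(454.5, -376) 48 40 140.7620793603354 434.4886578489279 bottom 633.3304833484435
```

```bash
python3 - <<'E'
from k import *
print(env.move_l([452.5,-376,194],rate=30,f_stop=7));print(st()[:4]);env.hold(.1);print(st()[:4])
E
```

```text
True
(34.77, array([ 453.03, -375.67,  195.95]), array([1.08, 2.02, 3.97]), 29.3)
(34.88, array([ 453.03, -375.59,  196.15]), array([1.05, 1.99, 5.68]), 29.2)
```

```bash
python3 - <<'E'
from k import *
p=np.array(env.read_state()['tool_pos'])
for z in np.arange(195,184.5,-1):
    r=env.move_l([p[0]-.3,p[1]-.2,z],rate=25,f_stop=30);s=st();print(z,r,s[0],s[1],s[2])
    if s[2][2]>20:break
E
```

```text
195.0 False 35.12 [ 453.16 -375.83  195.76] [0.48 2.98 9.35]
194.0 False 35.38 [ 453.36 -375.99  195.14] [-0.33  2.16 10.95]
193.0 False 35.62 [ 453.39 -375.97  193.96] [1.22 2.95 8.82]
192.0 False 35.88 [ 453.14 -375.76  192.17] [2.35 1.37 2.1 ]
191.0 False 36.12 [ 452.4  -375.53  190.13] [ 2.4   0.53 -4.25]
190.0 False 36.38 [ 452.38 -375.62  189.38] [ 2.36  0.55 -5.47]
189.0 False 36.62 [ 452.57 -375.68  188.93] [ 2.32  1.94 -3.9 ]
188.0 False 36.88 [ 452.77 -375.65  188.3 ] [2.26 4.35 0.94]
187.0 False 37.12 [ 452.88 -375.64  187.57] [1.04 4.81 4.59]
186.0 False 37.38 [ 452.91 -375.62  186.76] [0.58 5.4  5.96]
185.0 False 37.62 [ 452.9  -375.6   185.95] [-0.48  6.76  8.17]
```

```bash
python3 - <<'E'
from k import *
for z in np.arange(184,178,-1):
    r=env.move_l([452.8,-375.3,z],rate=25,f_stop=30);s=st();print(z,r,s[0],s[1],s[2],s[3])
    if s[2][2]>22:break
env.hold(.5);print(st()[:4]);snap(16)
a=cv2.imread('pics/scene16.png');cv2.imwrite('pics/s16.png',cv2.resize(a[200:335,220:350],None,fx=4,fy=4,interpolation=2))
E
```

```text
184 False 37.88 [ 452.99 -375.46  185.86] [-1.97  7.13 15.61] 29.6
183 False 38.12 [ 452.98 -375.49  185.81] [-5.32  8.67 24.2 ] 29.6
(38.62, array([ 453.  , -375.47,  185.82]), array([-4.63,  8.28, 23.33]), 29.3)
```

View pics/s16.png

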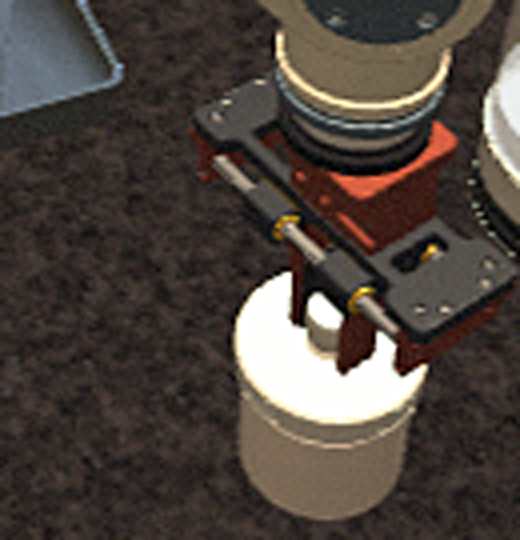

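View pics/scene16.png

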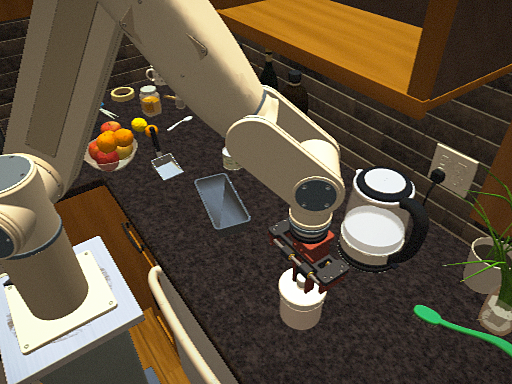

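```bash
python3 - <<'E'
from k import *
print(st()[:4]);workorder.sign_off();print(st()[:4])
E
```

```text
(38.73, array([ 452.98, -375.46,  185.82]), array([-4.48,  8.7 , 22.83]), 29.8)
the job is handed in; nothing more can be done
the job is handed in; nothing more can be done
```

The job is done and handed in at 38.7 s of the 72 s allowed, with the arm still gripping the knob and pressing the lid down.

- **Nuts:** I scooped all five nuts and tipped them into the jar. The wrist and top pictures showed all five inside it, with the tin and the scoop empty. The fingers stayed on the grip the whole time.
- **Scoop:** It stands flat on the worktop at the spot it came from, released. The scene picture confirmed this.
- **Lid:** The push rose to about 13 N over the bead at the expected height, then dropped as the lid snapped under. I then pressed on to the hard stop: the last 2 mm of commanded travel moved the lid about 0.1 mm while the push rose to about 25 N. At hand-in the push was steady with the knob still gripped, and the lid sat level in the last picture.
- **Bystanders:** The food tin looked unmoved in the last scene picture. I did not measure any of the three again after the lid step: the arm hid the mug and the mill there, but both stood in place in the top picture taken before it.

**Checks that disagreed:**
- The three cameras put the jar up to 5 mm apart along y (−374 to −379 mm). I aimed at −376 and the lid seated.
- At the stop, the lid's lower edge reads 83.3 to 83.8 mm above the jar's underside, against the stated 83 mm. That is within the calibration.
- About 9 N of sideways force remained on the tool at the end. I could not read the lid_seal joint directly, so "fully squeezed" rests on the force and the height.

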